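# Move the seasoning canisters to the clean caddy in the same order

### The arm

A 6-joint arm with a two-finger parallel gripper is mounted at the origin on the work surface. World frame = base frame: x ahead of the robot, y to its left, z up, the work surface at z = 0. Lengths are in mm, angles in rad, forces in N, time in s.
With the tool pointing down it reaches from about 350 to 875 mm from the base axis. Payload 4.2 kg.
Tool frame: the origin (TCP) lies at the very end of the fingers, on their centre line; the grasp point (between the pads) lies 19 mm behind it; z points along the fingers, y is the line along which they close (so a half turn about z gives the same grasp; the last joint's range is limited). The gripper opens to 85 mm and grips with 20 to 120 N. Pads are 22 mm wide; open, the fingers measure 114 mm over their backs; the gripper's body (76 mm by 85 mm) begins 54 mm behind the grasp point. The pads swing forward as they close: fully open they stand 13 mm farther back than shut.
Start: joints at [-1.007, 0.385, 0.008, 0, -1.194, -0.259], TCP at [187.58, -596.165, 231.312] pointing down, gripper open.
Joint ranges: [-3.14, 3.14], [-1.21, 2.06], [-1.07, 1.41], [-3.16, 2.05], [-2.99, -0.16], [-3.1, 3.1]. Speed limits (rad/s): [2.79, 2.79, 3.14, 3.14, 3.14, 3.14].

### API

Orientations are given as a unit quaternion [x, y, z, w].
In Python, from bench import arm gives the robot as it stands.
- The arm moves only by the tool servo_tool, never from a script. Its argument "rows" is a list that holds one entry, the list of rows, each a list of 7 numbers: the finger opening in mm, from 0 to 85.4, then the shift along the tool's x, y, z in mm, then the turn, a rotation vector about the tool's x, y, z in rad. A call has 1 to 10 rows; each row is the pose to reach, as a shift and turn from the pose commanded when the call began, along the tool's axes at that moment; what a row does not reach only later rows make up. A row lasts 1/8 s, in which the tool goes at most 62.5 mm and 10.7 degrees, less where a joint would pass 70% of its speed; a pose out of reach is approached as far as the arm can. A call with a gripper value outside its range is refused whole. The fingers move at their own pace and stop on an object; the grip force is fixed at half the most. Time passes only in rows, so rows that repeat a pose let the fingers close. It gives the time, the measured TCP pose, the force, the opening and the grip force at its end, in the units of the state.
- arm.read_state(): the state, without advancing time (a new reading comes with each control period).
- arm.get_image(name): name is "scene" or "side" or "wrist"; returns the picture (480x640x3 uint8, red, green, blue); there is no depth.
- arm.camera_params(name): a dict with "intrinsics" (3x3 intrinsics, pixels), "R" (3x3) and "t" (3): a world point X has camera coordinates R X + t. Camera axes: x right, y down, z forward; pixel columns grow to the right and rows downward; lengths in mm; the calibration is good to about 2 mm. The wrist camera is an equidistant fisheye: a pixel r from the principal point sees the ray r / f radians off the axis. A picture is of the moment at which its call begins: read the wrist's pose just before it. camera_params takes no time and is no camera call; for the wrist camera it gives the pose at the moment of the call.
- arm.job_done(): hands the job in; it is judged then, once.
The state is a dict: "clock": time; "joints": joint angles; "joint_vel": joint speeds; "joint_efforts": joint torques, N m; "position": TCP position; "ee_rot": TCP orientation; "contact_force": force on the tool from outside, world axes, zero at the start; "wrist_torque": the same for the moment, N m; "gripper_width": finger opening in mm; "grasp_force": force on a finger pad.
Only numpy, scipy, OpenCV 4.12 (cv2) and the standard library are available. Lean on these libraries where they do the work, as an engineer would, in place of code of your own. Each camera call takes 0.05 s, during which the arm holds its last target. There are 200 camera calls.

### The job

The grey seasoning caddy is due for washing, so move its four canisters across to the empty wooden caddy one by one, keeping the same order from left to right, because the cook reaches for each by its place. Keep them upright and set each one down gently on the floor of its own slot rather than dropping it, and leave the swing-top jar, steel cup, strainer and rice paddle where they are.

Things in the scene. Friction and masses are not known exactly. Their poses are not given: they have to be found in the camera images.
- can_red_mid (a point): seasoning canister, an upright cylinder 46 mm in diameter and 96 mm tall, steel body with a red plastic lid (top 25 mm), about 0.16 kg; this point is its centre, 48 mm above its foot; z is up along the canister. Starts within 3 mm of the centre of a slot of the grey caddy, about 20 mm from its neighbours
- can_yellow_mid (a point): seasoning canister, an upright cylinder 46 mm in diameter and 96 mm tall, steel body with a yellow plastic lid (top 25 mm), about 0.16 kg; this point is its centre, 48 mm above its foot; z is up along the canister. Starts within 3 mm of the centre of a slot of the grey caddy, about 20 mm from its neighbours
- can_blue_mid (a point): seasoning canister, an upright cylinder 46 mm in diameter and 96 mm tall, steel body with a blue plastic lid (top 25 mm), about 0.16 kg; this point is its centre, 48 mm above its foot; z is up along the canister. Starts within 3 mm of the centre of a slot of the grey caddy, about 20 mm from its neighbours
- can_white_mid (a point): seasoning canister, an upright cylinder 46 mm in diameter and 96 mm tall, steel body with a white plastic lid (top 25 mm), about 0.16 kg; this point is its centre, 48 mm above its foot; z is up along the canister. Starts within 3 mm of the centre of a slot of the grey caddy, about 20 mm from its neighbours
- old_caddy: grey plastic caddy with black rims, full at the start, on the left or the right of the other. Fixed. 70 mm (x) by 268 mm (y), plus 14 mm end loops; walls, dividers and floor 4 mm thick, wall tops 25 mm up. Four 62 x 62 mm slots in a row at x = 0, y = -99, -33, +33, +99 mm. Origin: centre of its underside; +y is its left end as the robot sees it (yaw under 12 degrees). Finger room is in front of and behind the canisters (along x)
- clean_caddy: empty light wooden caddy, same shape as the grey one, beside it. Fixed. 70 mm (x) by 268 mm (y), plus 14 mm end loops; walls, dividers and floor 4 mm thick, wall tops 25 mm up. Four 62 x 62 mm slots in a row at x = 0, y = -99, -33, +33, +99 mm. Origin: centre of its underside; +y is its left end as the robot sees it (yaw under 12 degrees)
- swing_jar: bystander: glass jar with a wire swing-top seal, 86 mm in diameter, 138 mm tall; origin at the centre of its underside
- steel_cup: bystander: open steel cup, 72 mm across the rim, 75 mm tall; origin at the centre of its underside
- strainer: bystander: green plastic strainer basket, 160 mm across the rim, 70 mm tall; origin at the centre of its underside
- rice_paddle: bystander: wooden rice paddle lying flat, 225 mm long along its x axis (handle to -x), 64 mm wide at the blade, 8 mm thick; origin under its middle
There are look-alikes about, which are no part of the job. Leave any green look-alike of the part that bears can_yellow_mid alone.

How it is judged (in metres and radians):
At the end, for the whole second after the job is handed in: Each canister stands released and at rest on the floor of the wooden caddy's slot that matches the slot it had in the grey caddy (leftmost to leftmost and so on): centre within 12 mm of the slot's centre each way, height within 4 mm, upright within 0.1 rad (6 degrees) ((y of can_red_mid in the frame of clean_caddy between -0.111 and -0.087 m or y of can_red_mid in the frame of clean_caddy between -0.045 and -0.021 m or y of can_red_mid in the frame of clean_caddy between 0.021 and 0.045 m or y of can_red_mid in the frame of clean_caddy between 0.087 and 0.111 m) and x of can_red_mid in the frame of clean_caddy between -0.012 and 0.012 m and z of can_red_mid in the frame of clean_caddy between 0.048 and 0.056 m and angle between each of can_red_mid, can_yellow_mid, can_blue_mid, can_white_mid's own z axis and vertical below 0.1 rad and distance of can_red_mid from where it was at the start of the episode between 0.303 and 0.368 m and linear speed of each of can_red, can_yellow, can_blue, can_white below 0.02 m/s and (y of can_yellow_mid in the frame of clean_caddy between -0.111 and -0.087 m or y of can_yellow_mid in the frame of clean_caddy between -0.045 and -0.021 m or y of can_yellow_mid in the frame of clean_caddy between 0.021 and 0.045 m or y of can_yellow_mid in the frame of clean_caddy between 0.087 and 0.111 m) and x of can_yellow_mid in the frame of clean_caddy between -0.012 and 0.012 m and z of can_yellow_mid in the frame of clean_caddy between 0.048 and 0.056 m and distance of can_yellow_mid from where it was at the start of the episode between 0.303 and 0.368 m and (y of can_blue_mid in the frame of clean_caddy between -0.111 and -0.087 m or y of can_blue_mid in the frame of clean_caddy between -0.045 and -0.021 m or y of can_blue_mid in the frame of clean_caddy between 0.021 and 0.045 m or y of can_blue_mid in the frame of clean_caddy between 0.087 and 0.111 m) and x of can_blue_mid in the frame of clean_caddy between -0.012 and 0.012 m and z of can_blue_mid in the frame of clean_caddy between 0.048 and 0.056 m and distance of can_blue_mid from where it was at the start of the episode between 0.303 and 0.368 m and (y of can_white_mid in the frame of clean_caddy between -0.111 and -0.087 m or y of can_white_mid in the frame of clean_caddy between -0.045 and -0.021 m or y of can_white_mid in the frame of clean_caddy between 0.021 and 0.045 m or y of can_white_mid in the frame of clean_caddy between 0.087 and 0.111 m) and x of can_white_mid in the frame of clean_caddy between -0.012 and 0.012 m and z of can_white_mid in the frame of clean_caddy between 0.048 and 0.056 m and distance of can_white_mid from where it was at the start of the episode between 0.303 and 0.368 m); the robot touches nothing.
It fails at once if the jar, cup, strainer or rice paddle is shifted more than 20 mm (distance of any of swing_jar, steel_cup, strainer, rice_paddle from where it was at the start of the episode above 0.02 m).
It fails at once if a canister is tipped more than about 30 degrees (angle between any of can_red_mid, can_yellow_mid, can_blue_mid, can_white_mid's own z axis and vertical above 0.52 rad).
It fails at once if a canister is dropped (falls free for more than about 30 mm) ((linear speed of can_red above 0.8 m/s and contact force between the fingers and can_red below 0.05 N) or (linear speed of can_yellow above 0.8 m/s and contact force between the fingers and can_yellow below 0.05 N) or (linear speed of can_blue above 0.8 m/s and contact force between the fingers and can_blue below 0.05 N) or (linear speed of can_white above 0.8 m/s and contact force between the fingers and can_white below 0.05 N)).
It also fails if it takes over 104 s, if anything falls off the work surface, if the arm or the gripper's body presses on something with over 40 N, if the wrist force passes 120 N, or if a joint passes its speed limit or range.

## Working session

There is one attempt and no reset: what is moved stays moved. The work goes in short steps, Python scripts to look and compute and a tool call to move; the robot and the scene stay as the last step left them, time stands still between calls to the robot, and variables do not carry over. Pictures are saved under pics/ and viewed, at most 14 in all, crops included, and the job is handed in when it is done.

Besides the shell and the picture viewer there is one more tool, called after "Call:" by a JSON object that holds its "method" and its "body". servo_tool: Moves the arm, as the interface text tells. Its arguments: {"type":"object","properties":{"rows":{"type":"array"}},"required":["rows"]}

```bash
mkdir -p pics
python3 - <<'E'
from bench import arm
import cv2
s=arm.read_state();print(s)
for n in("scene","side"):
    cv2.imwrite(f"pics/{n}0.png",arm.get_image(n)[:,:,::-1]);print(n,arm.camera_params(n))
E
```

```text
{'clock': 0.0, 'joints': array([-1.00742630e+00,  3.85596320e-01,  6.64335322e-03, -5.11436264e-04,
       -1.19398709e+00, -2.58577329e-01]), 'joint_vel': array([-1.04695804e-03,  4.31995922e-04, -1.00219477e-03,  6.96651648e-04,
       -3.78565292e-05, -3.55830491e-04]), 'joint_efforts': array([ 1.63903901e-04, -3.92290449e+01,  1.88404799e+01,  4.18623984e+00,
       -4.68356215e-03, -4.88246798e-06]), 'position': array([ 187.39894136, -595.64391065,  230.20258453]), 'ee_rot': array([-1.51713796e-01,  9.88423856e-01,  1.07756320e-03, -2.10325258e-04]), 'contact_force': array([-0.29850469, -0.23557217,  0.18952149]), 'wrist_torque': array([-0.03436165, -0.04124997, -0.02818183]), 'grasp_force': 0.0, 'gripper_width': 84.88452284146722}
scene {'intrinsics': array([[551.41189886,   0.        , 319.20586302],
       [  0.        , 551.41189886, 242.94724026],
       [  0.        ,   0.        ,   1.        ]]), 'R': array([[ 0.28937676,  0.95706568, -0.01692257],
       [ 0.74770852, -0.23704343, -0.62027605],
       [-0.59765631,  0.16684032, -0.78420102]]), 't': array([-183.68533791, -379.67233897, 1953.33514225])}
side {'intrinsics': array([[620.08773916,   0.        , 321.81292171],
       [  0.        , 620.08773916, 237.69326609],
       [  0.        ,   0.        ,   1.        ]]), 'R': array([[-0.76064614, -0.64907684, -0.01080319],
       [-0.41726338,  0.50159954, -0.75781869],
       [ 0.49730144, -0.57192409, -0.65237575]]), 't': array([ 433.83200425,  296.95234623, 1633.8070675 ])}
```

View pics/scene0.png

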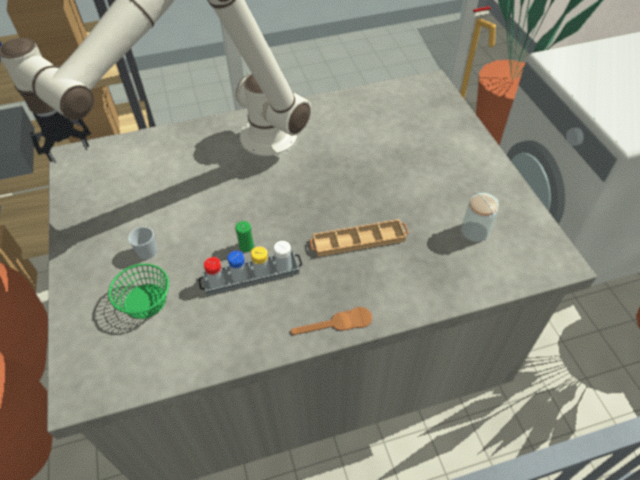

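View pics/side0.png

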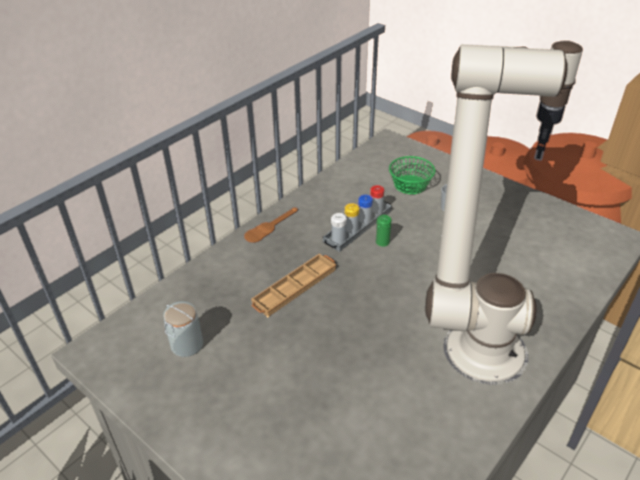

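The scene view shows the grey caddy at (248,272) with lids red (212,266), blue (236,260), yellow (260,255) and white (282,248). The empty wooden caddy is at (358,238). The yellow-lidded can at (260,262) fits the description. The all-green can at (244,236) is the look-alike, standing just on the robot side of blue and yellow. I'll enlarge both views.

Run:
```python
import cv2,numpy as np
a=cv2.imread("pics/scene0.png")[205:305,190:420]
b=cv2.imread("pics/side0.png")[175:325,240:410]
a=cv2.resize(a,None,fx=3.4,fy=3.4,interpolation=cv2.INTER_CUBIC)
cv2.imwrite("pics/sc.png",a)
cv2.imwrite("pics/sd.png",cv2.resize(b,None,fx=4,fy=4,interpolation=cv2.INTER_CUBIC))
```

```text
(no output)
```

View pics/sc.png

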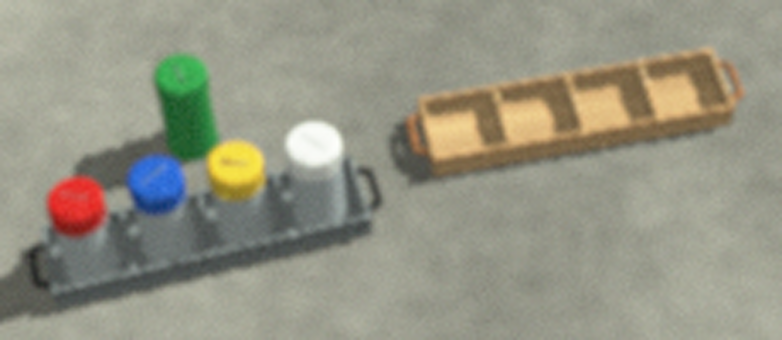

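View pics/sd.png

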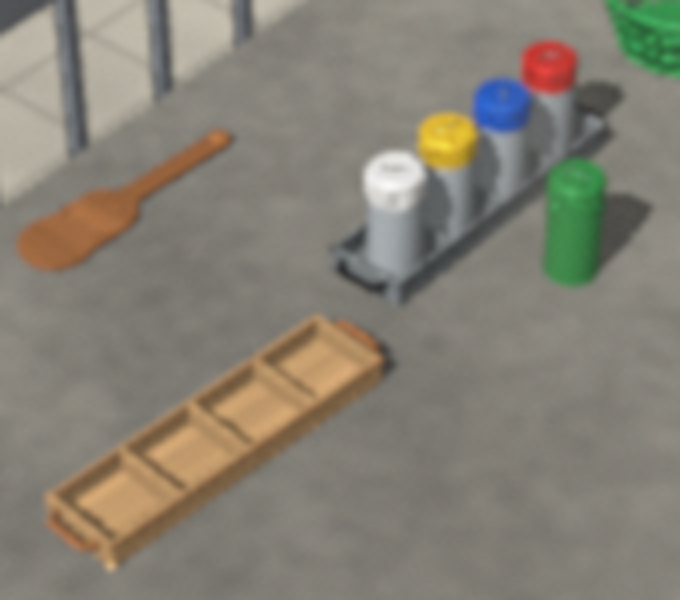

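The crops confirm the order from the robot's left is white, yellow, blue, red. The green look-alike stands apart on the robot side. Now I'll turn the lid tops (z=100) and the wooden caddy's rim corners (z=25) into positions.

```bash
cat > h.py <<'E'
import numpy as np
from bench import arm
from scipy.spatial.transform import Rotation as Ro
def ray(n,p,P=None):
    P=P or arm.camera_params(n);K,R,t=[np.array(P[k]) for k in("intrinsics","R","t")]
    q=[(p[0]-K[0,2])/K[0,0],(p[1]-K[1,2])/K[1,1]]
    if n=="wrist":
        r=np.hypot(*q);d=np.array([q[0]/r*np.sin(r),q[1]/r*np.sin(r),np.cos(r)])
    else:d=np.array([*q,1])
    return -R.T@t,R.T@d
def atz(n,p,z,P=None):
    c,d=ray(n,p,P);return (c+d*(z-c[2])/d[2])[:2]
E
python3 - <<'E'
from h import *
S=lambda p:(p[0]/3.4+190-.35,p[1]/3.4+205-.35)
D=lambda p:(p[0]/4+240-.37,p[1]/4+175-.37)
for k,a,b,z in[("red",(77,195),(550,56),100),("blue",(156,172),(502,93),100),("yel",(236,158),(448,128),100),("white",(314,140),(396,168),100),("green",(182,72),(577,173),96),
 ("cnear+y",(712,50),(112,550),25),("cnear-y",(420,98),(382,360),25),("cfar+y",(732,110),(50,498),25),("cfar-y",(432,160),(320,318),25)]:
    A=ray("scene",S(a));B=ray("side",D(b))
    M=np.stack([A[1],-B[1]],1);s=np.linalg.lstsq(M,B[0]-A[0],rcond=None)[0]
    print(k,atz("scene",S(a),z).round(1),atz("side",D(b),z).round(1),((A[0]+A[1]*s[0]+B[0]+B[1]*s[1])/2).round(1))
s=arm.read_state();print(Ro.from_quat(s["ee_rot"]).as_matrix().round(3)); P=arm.camera_params("wrist");print(P, (-P['R'].T@P['t']))
E
```

```text
red [ 570.7 -280.1] [ 573.2 -281.9] [ 571.9 -280.1  101.6]
blue [ 567.1 -215.6] [ 572.9 -217.5] [ 570.3 -215.1  103.2]
yel [ 572.7 -151.3] [ 577.8 -154.4] [ 575.3 -151.4  103.2]
white [573.8 -86.8] [577.5 -89.7] [575.6 -87.2 102.4]
green [ 467.1 -173.8] [ 469.7 -177.7] [ 468.4 -174.5   98.2]
cnear+y [523.9 286.4] [520.5 288.4] [522.1 287.2  22.9]
cnear-y [498.1  23. ] [499.2  21.6] [498.7  22.6  26. ]
cfar+y [593.  277.2] [588.7 281. ] [590.9 278.7  21.8]
cfar-y [566.7  13.5] [565.2  15.8] [566.1  14.1  23.6]
[[-0.954 -0.3   -0.001]
 [-0.3    0.954  0.002]
 [ 0.     0.002 -1.   ]]
{'intrinsics': array([[371.64829954,   0.        , 326.8835746 ],
       [  0.        , 371.64829954, 235.918013  ],
       [  0.        ,   0.        ,   1.        ]]), 'R': array([[-0.2998365 ,  0.95398675,  0.00271235],
       [ 0.91945067,  0.28822141,  0.26746754],
       [ 0.25437873,  0.0826904 , -0.96356305]]), 't': array([624.4465225 , -34.42764089, 379.26210498])} [ 122.4101659  -617.1522588   372.95751357]
```

```bash
cat >> h.py <<'E'
def go(p,yaw):
    "shift and turn, in tool axes, to TCP p with tool down and tool y at heading yaw+pi"
    s=arm.read_state();T=Ro.from_quat(s["ee_rot"])
    y=np.array([-np.cos(yaw),-np.sin(yaw),0]);z=np.array([0,0,-1.]);G=Ro.from_matrix(np.stack([np.cross(y,z),y,z],1))
    print("at",s["position"].round(1),"shift",T.inv().apply(np.array(p)-s["position"]).round(1),"turn",(T.inv()*G).as_rotvec().round(3))
E
python3 -c "
from h import *
go([576,-87,175],-.02)"
```

```text
at [ 187.4 -595.7  230.3] shift [-523.3  368.6   56. ] turn [ 2.000e-03  1.000e-03 -1.246e+00]
```

Call:
{"method": "servo_tool", "body": {"rows": [[[85,-523,369,10,0,0,-1.246],[85,-523,369,10,0,0,-1.246],[85,-523,369,20,0,0,-1.246],[85,-523,369,30,0,0,-1.246],[85,-523,369,40,0,0,-1.246],[85,-523,369,55,0,0,-1.246],[85,-523,369,55,0,0,-1.246],[85,-523,369,55,0,0,-1.246],[85,-523,369,55,0,0,-1.246],[85,-523,369,55,0,0,-1.246]]]}}

```text
clock: 1.35
position: [565.6, -99.6, 178.1]
ee_rot: [-0.7, 0.714, 0.0, -0.0]
contact_force: [1.1, -1.1, 0.3]
gripper_width: 85.1
grasp_force: 0.0
```

Call:
{"method": "servo_tool", "body": {"rows": [[[85,0,0,0,0,0,0],[85,0,0,0,0,0,0],[85,0,0,0,0,0,0]]]}}

```text
clock: 1.72
position: [564.1, -102.5, 178.7]
ee_rot: [-0.7, 0.715, 0.0, -0.0]
contact_force: [-0.7, -0.2, -0.2]
gripper_width: 85.2
grasp_force: 0.0
```

Run:
```python
from h import *
import cv2,pickle
P=arm.camera_params("wrist");s=arm.read_state();im=arm.get_image("wrist")
print(s["position"],s["ee_rot"],s["joints"]);pickle.dump(P,open("w1.p","wb"))
cv2.imwrite("pics/w1.png",im[:,:,::-1])
```

```text
[ 564.12696455 -102.46605266  178.74883045] [-6.99507175e-01  7.14625568e-01  6.45756636e-05 -7.45064142e-05] [ 1.02767772e-01  3.40681464e-01 -1.98547236e-01 -9.68830015e-06
 -1.03176464e+00 -1.24143842e-01]
```

View pics/w1.png

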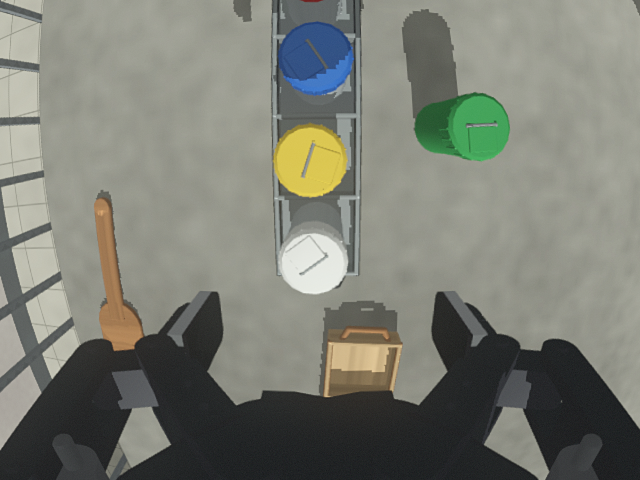

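The wrist view shows the lid tops at white (313,259), yellow (310,160), blue (316,58) and green (479,126). The grey rims lie around x=275 to 358.

Run:
```python
from h import *
import pickle
P=pickle.load(open("w1.p","rb"))
for k,p,z in[("white",(313,259),100),("yel",(310,160),100),("blue",(316,58),100),("green",(479,126),96),("rimL top",(274,36),25),("rimL",(276,275),25),("rimR",(358,275),25),("rimR",(360,36),25)]:print(k,atz("wrist",p,z,P).round(1))
go([576,-87,48],-.02)
```

```text
white [572.5 -94.5]
yel [ 572.4 -156.4]
blue [ 567.5 -217.7]
green [ 465.8 -178.3]
rimL top [ 602.2 -253.9]
rimL [608.5 -54.6]
rimR [537.9 -53.2]
rimR [ 534.2 -251.8]
at [ 564.2 -102.5  178.9] shift [-15.8 -11.5 130.9] turn [-0.     0.    -0.002]
```

Both rims are 70 mm apart as they should be, and the caddy yaw is about -0.025. White is at about (574.5,-89). I'll descend and grip it.

Call:
{"method": "servo_tool", "body": {"rows": [[[85,-13,-11,30,0,0,-0.003],[85,-13,-11,60,0,0,-0.003],[85,-13,-11,90,0,0,-0.003],[85,-13,-11,115,0,0,-0.003],[85,-13,-11,133,0,0,-0.003],[85,-13,-11,133,0,0,-0.003],[40,-13,-11,133,0,0,-0.003],[40,-13,-11,133,0,0,-0.003],[40,-13,-11,133,0,0,-0.003],[40,-13,-11,133,0,0,-0.003]]]}}

```text
clock: 3.02
position: [576.3, -88.9, 46.9]
ee_rot: [-0.701, 0.713, -0.0, 0.0]
contact_force: [-2.8, -0.5, 5.7]
gripper_width: 44.9
grasp_force: 60.1
```

Call:
{"method": "servo_tool", "body": {"rows": [[[40,0,0,-20,0,0,0],[40,0,0,-50,0,0,0],[40,0,0,-80,0,0,0],[40,-30,3,-80,0,0,0.01],[40,-80,7,-80,0,0,0.02],[40,-135,12,-80,0,0,0.03],[40,-190,16,-80,0,0,0.04],[40,-245,21,-80,0,0,0.05],[40,-295,25,-80,0,0,0.06],[40,-338,29,-80,0,0,0.068]]]}}

```text
clock: 4.28
position: [552.3, 251.8, 125.3]
ee_rot: [-0.677, 0.736, 0.0, 0.0]
contact_force: [1.7, -0.7, -1.4]
gripper_width: 44.8
grasp_force: 60.8
```

Call:
{"method": "servo_tool", "body": {"rows": [[[40,0,0,0,0,0,0],[40,0,0,0,0,0,0],[40,0,0,0,0,0,0],[40,0,0,0,0,0,0]]]}}

```text
clock: 4.78
position: [553.0, 248.7, 125.7]
ee_rot: [-0.676, 0.737, 0.0, -0.0]
contact_force: [-0.1, -0.6, -2.6]
gripper_width: 44.7
grasp_force: 60.7
```

Run:
```python
from h import *
import cv2,pickle
P=arm.camera_params("wrist");s=arm.read_state();im=arm.get_image("wrist")
print(s["position"],s["ee_rot"],s["joints"]);pickle.dump(P,open("w2.p","wb"))
cv2.imwrite("pics/w2.png",im[:,:,::-1])
```

```text
[552.99822128 248.6692333  125.70365981] [-6.75891182e-01  7.37001431e-01  8.96858281e-06 -1.24922912e-05] [ 6.89275509e-01  4.44833623e-01 -1.81116449e-01 -2.04721290e-05
 -9.44872153e-01 -7.75713376e-01]
```

View pics/w2.png

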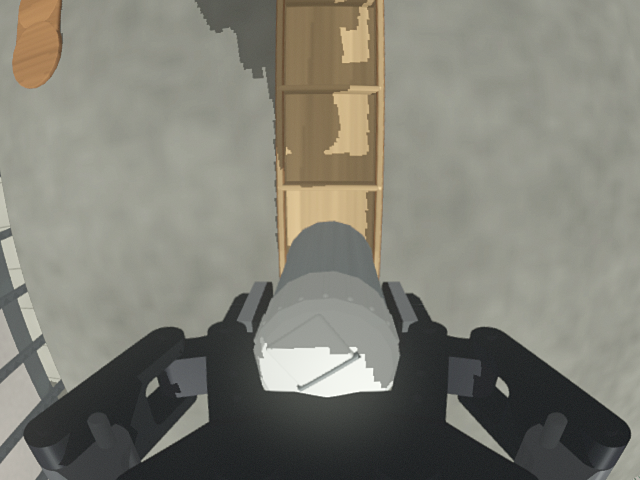

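The wrist view shows the dividers (tops at rows 187, 90 and 3) and the side walls from x≈279 to 382. The white canister's foot edge is at (331,222).

Run:
```python
from h import *
import pickle
P=pickle.load(open("w2.p","rb"))
for k,p,z in[("div66L",(279,187),25),("div66R",(382,187),25),("div0L",(276,90),25),("div0R",(384,90),25),("div-66L",(277,3),25),("div-66R",(384,3),25),("foot edge",(331,222),83),("footL",(281,285),83),("footR",(381,285),83)]:print(k,atz("wrist",p,z,P).round(1))
```

```text
div66L [581.1 211.5]
div66R [513.  217.4]
div0L [576.7 147.4]
div0R [507.1 153.3]
div-66L [571.3  86.6]
div-66R [501.2  92.4]
foot edge [548.3 224.6]
footL [578.2 257.2]
footR [524.  261.9]
```

The wrist and fixed cameras agree to about 2 mm, and the canister hangs centred over its slot. I'll lower it gently.

Call:
{"method": "servo_tool", "body": {"rows": [[[40,0,0,25,0,0,0],[40,0,0,50,0,0,0],[40,0,0,65,0,0,0],[40,0,0,72,0,0,0],[40,0,0,75,0,0,0],[40,0,0,77,0,0,0],[40,0,0,78,0,0,0],[40,0,0,79,0,0,0],[40,0,0,79,0,0,0]]]}}

```text
clock: 5.95
position: [553.0, 249.9, 47.0]
ee_rot: [-0.676, 0.736, -0.0, 0.0]
contact_force: [-0.0, -0.3, -1.0]
gripper_width: 44.9
grasp_force: 60.9
```

Call:
{"method": "servo_tool", "body": {"rows": [[[40,0,0,0.7,0,0,0],[40,0,0,1.2,0,0,0],[40,0,0,1.2,0,0,0]]]}}

```text
clock: 6.32
position: [553.1, 249.9, 46.9]
ee_rot: [-0.677, 0.736, -0.0, 0.0]
contact_force: [-2.7, -0.0, 6.7]
gripper_width: 45.0
grasp_force: 61.2
```

Call:
{"method": "servo_tool", "body": {"rows": [[[85,0,0,0,0,0,0],[85,0,0,0,0,0,0],[85,0,0,0,0,0,0],[85,0,0,0,0,0,0],[85,0,0,-15,0,0,0],[85,0,0,-45,0,0,0],[85,0,0,-90,0,0,0],[85,0,0,-90,0,0,0]]]}}

```text
clock: 7.32
position: [555.4, 251.3, 141.0]
ee_rot: [-0.677, 0.736, -0.001, 0.005]
contact_force: [-0.2, -0.6, 0.7]
gripper_width: 84.7
grasp_force: 0.0
```

Call:
{"method": "servo_tool", "body": {"rows": [[[85,45,-6,0,0,0,-0.01],[85,100,-14,0,0,0,-0.02],[85,155,-22,0,0,0,-0.03],[85,210,-29,0,0,0,-0.04],[85,265,-37,0,0,0,-0.05],[85,320,-45,0,0,0,-0.06],[85,370,-52,0,0,0,-0.06],[85,400,-56,0,0,0,-0.06],[85,400,-56,0,0,0,-0.06],[85,400,-56,0,0,0,-0.06]]]}}

```text
clock: 8.57
position: [574.4, -153.2, 135.3]
ee_rot: [-0.698, 0.716, 0.0, -0.0]
contact_force: [0.2, -0.0, -0.4]
gripper_width: 85.3
grasp_force: 0.0
```

Run:
```python
from h import *
import cv2,pickle
P=arm.camera_params("wrist");s=arm.read_state();im=arm.get_image("wrist")
pickle.dump(P,open("w3.p","wb"))
sc=arm.get_image("scene")
a=cv2.resize(sc[205:305,190:420],None,fx=2.6,fy=2.6,interpolation=cv2.INTER_CUBIC)
b=np.zeros((a.shape[0]+300,640,3),np.uint8);b[:a.shape[0],:a.shape[1]]=a[:,:640];b[a.shape[0]:]=im[:300]
cv2.imwrite("pics/w3.png",b[:,:,::-1])
go([575,-154,46],-.025)
```

```text
at [ 574.7 -152.6  135.5] shift [ 1.4 -0.4 89.5] turn [0.    0.    0.001]
```

View pics/w3.png

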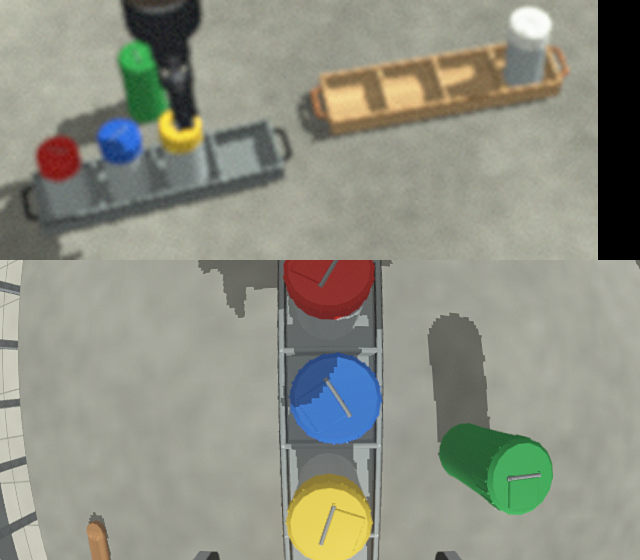

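White stands upright in the leftmost wooden slot. In the wrist view (rows offset by 260), the yellow lid is at (330,257), blue at (335,138), and red's lower edge is at about (330,57).

Run:
```python
from h import *
import pickle
P=pickle.load(open("w3.p","rb"))
for k,p,z in[("yel",(330,257),100),("blue",(335,138),100),("red edge",(330,57),100)]:print(k,atz("wrist",p,z,P).round(1))
```

```text
yel [ 572.1 -161.2]
blue [ 568.3 -220.3]
red edge [ 569.7 -259.6]
```

Call:
{"method": "servo_tool", "body": {"rows": [[[85,1,0,25,0,0,0],[85,1,0,50,0,0,0],[85,1,0,75,0,0,0],[85,1,0,89,0,0,0],[85,1,0,89,0,0,0],[40,1,0,89,0,0,0],[40,1,0,89,0,0,0],[40,1,0,89,0,0,0],[40,1,0,89,0,0,0],[40,1,0,89,0,0,0]]]}}

```text
clock: 9.93
position: [574.9, -154.7, 47.6]
ee_rot: [-0.698, 0.716, -0.0, 0.0]
contact_force: [-2.8, 0.7, 6.0]
gripper_width: 45.3
grasp_force: 60.7
```

Call:
{"method": "servo_tool", "body": {"rows": [[[40,0,0,-20,0,0,0],[40,0,0,-50,0,0,0],[40,0,0,-80,0,0,0],[40,-30,3,-80,0,0,0.01],[40,-80,9,-80,0,0,0.02],[40,-135,15,-80,0,0,0.03],[40,-190,21,-80,0,0,0.04],[40,-245,27,-80,0,0,0.05],[40,-295,32,-80,0,0,0.06],[40,-337,36,-80,0,0,0.06]]]}}

```text
clock: 11.18
position: [546.4, 185.1, 126.0]
ee_rot: [-0.677, 0.736, 0.0, -0.0]
contact_force: [-0.2, 0.3, -1.7]
gripper_width: 45.0
grasp_force: 61.4
```

Call:
{"method": "servo_tool", "body": {"rows": [[[40,0,0,0,0,0,0],[40,0,0,0,0,0,0],[40,0,0,0,0,0,0],[40,0,0,0,0,0,0]]]}}

```text
clock: 11.68
position: [547.2, 182.2, 126.4]
ee_rot: [-0.676, 0.737, 0.0, -0.0]
contact_force: [0.2, 0.1, -1.9]
gripper_width: 45.0
grasp_force: 61.3
```

Run:
```python
from h import *
import cv2,pickle
P=arm.camera_params("wrist");im=arm.get_image("wrist")
pickle.dump(P,open("w4.p","wb"))
cv2.imwrite("pics/w4.png",im[:,:,::-1])
go([547.4,183.2,47],-.085)
```

```text
at [547.2 182.3 126.5] shift [-0.9 -0.1 79.5] turn [ 0.     0.    -0.001]
```

View pics/w4.png

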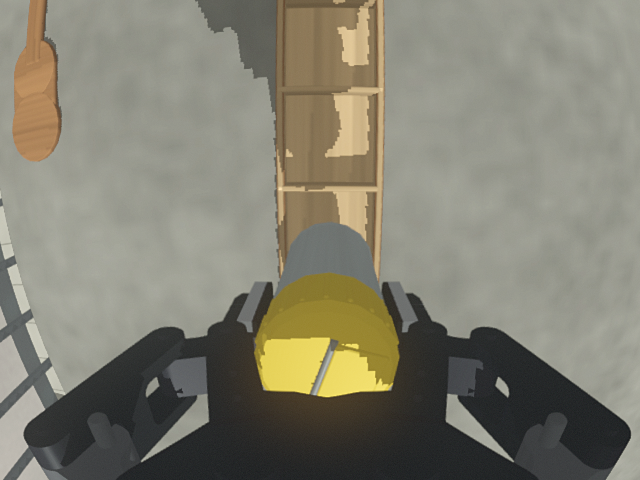

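The picture matches the white one: divider at row 188, foot edge at row 223, canister centred between the walls. Lowering.

Call:
{"method": "servo_tool", "body": {"rows": [[[40,0,0,25,0,0,0],[40,0,0,50,0,0,0],[40,0,0,65,0,0,0],[40,0,0,72,0,0,0],[40,0,0,76,0,0,0],[40,0,0,78,0,0,0],[40,0,0,79,0,0,0],[40,0,0,80,0,0,0],[40,0,0,80.5,0,0,0],[40,0,0,80.5,0,0,0]]]}}

```text
clock: 12.98
position: [547.4, 183.5, 47.6]
ee_rot: [-0.677, 0.736, -0.0, 0.001]
contact_force: [-2.4, -0.6, 6.1]
gripper_width: 45.1
grasp_force: 61.8
```

Call:
{"method": "servo_tool", "body": {"rows": [[[85,0,0,0,0,0,0],[85,0,0,0,0,0,0],[85,0,0,0,0,0,0],[85,0,0,0,0,0,0],[85,0,0,-15,0,0,0],[85,0,0,-45,0,0,0],[85,0,0,-90,0,0,0],[85,0,0,-90,0,0,0]]]}}

```text
clock: 13.98
position: [549.7, 184.6, 141.2]
ee_rot: [-0.677, 0.736, -0.001, 0.005]
contact_force: [-0.8, 0.7, -0.6]
gripper_width: 84.8
grasp_force: 0.0
```

Call:
{"method": "servo_tool", "body": {"rows": [[[85,45,-6,0,0,0,-0.01],[85,100,-14,0,0,0,-0.02],[85,155,-22,0,0,0,-0.03],[85,210,-30,0,0,0,-0.04],[85,265,-38,0,0,0,-0.05],[85,320,-46,0,0,0,-0.06],[85,370,-53,0,0,0,-0.06],[85,397,-57,0,0,0,-0.06],[85,397,-57,0,0,0,-0.06],[85,397,-57,0,0,0,-0.06]]]}}

```text
clock: 15.22
position: [569.8, -216.8, 135.7]
ee_rot: [-0.698, 0.716, 0.0, -0.0]
contact_force: [-0.4, -0.4, -0.5]
gripper_width: 85.0
grasp_force: 0.0
```

Run:
```python
from h import *
import cv2,pickle
P=arm.camera_params("wrist");im=arm.get_image("wrist")
pickle.dump(P,open("w5.p","wb"))
sc=arm.get_image("scene")
a=cv2.resize(sc[205:305,190:420],None,fx=2.6,fy=2.6,interpolation=cv2.INTER_CUBIC)
b=np.zeros((a.shape[0]+300,640,3),np.uint8);b[:a.shape[0],:a.shape[1]]=a[:,:640];b[a.shape[0]:]=im[:300]
cv2.imwrite("pics/w5.png",b[:,:,::-1])
go([571,-217.5,46.5],-.025)
```

```text
at [ 570.1 -216.2  136. ] shift [ 1.3 -0.9 89.5] turn [0.    0.    0.001]
```

View pics/w5.png

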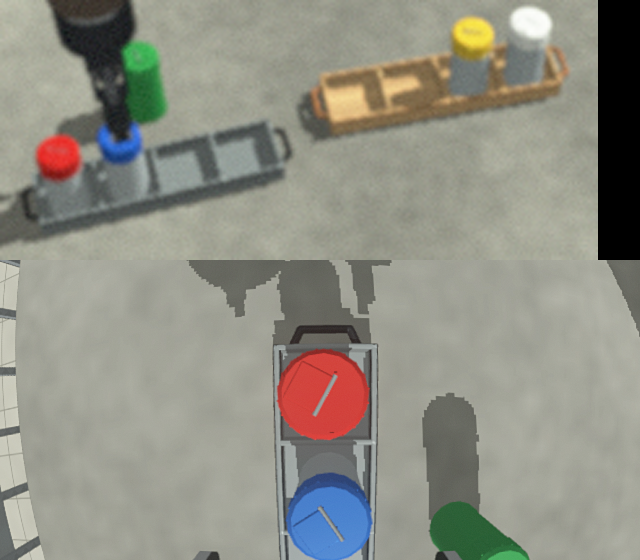

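Yellow and white stand upright in their slots. Blue's lid is at (329,257), the same spot where yellow's was before its good grasp. Grasping blue.

Call:
{"method": "servo_tool", "body": {"rows": [[[85,1,0,25,0,0,0],[85,1,0,50,0,0,0],[85,1,0,75,0,0,0],[85,1,0,89,0,0,0],[85,1,0,89,0,0,0],[40,1,0,89,0,0,0],[40,1,0,89,0,0,0],[40,1,0,89,0,0,0],[40,1,0,89,0,0,0],[40,1,0,89,0,0,0]]]}}

```text
clock: 16.58
position: [570.4, -218.4, 48.2]
ee_rot: [-0.698, 0.716, -0.001, 0.0]
contact_force: [-1.5, 0.8, 6.1]
gripper_width: 44.7
grasp_force: 60.5
```

Call:
{"method": "servo_tool", "body": {"rows": [[[40,0,0,-20,0,0,0],[40,0,0,-50,0,0,0],[40,0,0,-80,0,0,0],[40,-30,3,-80,0,0,0.01],[40,-80,9,-80,0,0,0.02],[40,-135,15,-80,0,0,0.03],[40,-190,21,-80,0,0,0.04],[40,-245,27,-80,0,0,0.05],[40,-295,32,-80,0,0,0.06],[40,-335,37,-80,0,0,0.06]]]}}

```text
clock: 17.82
position: [541.0, 119.6, 126.6]
ee_rot: [-0.677, 0.736, 0.0, 0.0]
contact_force: [0.6, 0.3, -1.9]
gripper_width: 45.0
grasp_force: 61.2
```

Call:
{"method": "servo_tool", "body": {"rows": [[[40,0,0,0,0,0,0],[40,0,0,0,0,0,0],[40,0,0,0,0,0,0],[40,0,0,0,0,0,0]]]}}

```text
clock: 18.32
position: [541.6, 116.6, 126.9]
ee_rot: [-0.676, 0.737, 0.0, -0.0]
contact_force: [-0.4, 0.8, -1.6]
gripper_width: 45.2
grasp_force: 61.1
```

The tool is within 1 mm of (541.8,117.4), so I'll lower.

Call:
{"method": "servo_tool", "body": {"rows": [[[40,-1,0,25,0,0,0],[40,-1,0,50,0,0,0],[40,-1,0,65,0,0,0],[40,-1,0,72,0,0,0],[40,-1,0,76,0,0,0],[40,-1,0,78,0,0,0],[40,-1,0,79,0,0,0],[40,-1,0,80,0,0,0],[40,-1,0,80.5,0,0,0],[40,-1,0,80.5,0,0,0]]]}}

```text
clock: 19.58
position: [542.0, 118.8, 48.1]
ee_rot: [-0.677, 0.736, -0.0, 0.001]
contact_force: [-3.6, 0.9, 7.0]
gripper_width: 44.9
grasp_force: 61.7
```

Call:
{"method": "servo_tool", "body": {"rows": [[[85,0,0,0,0,0,0],[85,0,0,0,0,0,0],[85,0,0,0,0,0,0],[85,0,0,0,0,0,0],[85,0,0,-15,0,0,0],[85,0,0,-45,0,0,0],[85,0,0,-90,0,0,0],[85,0,0,-90,0,0,0]]]}}

```text
clock: 20.58
position: [544.3, 119.7, 141.5]
ee_rot: [-0.677, 0.736, -0.002, 0.005]
contact_force: [-1.0, 0.5, -0.8]
gripper_width: 85.0
grasp_force: 0.0
```

Call:
{"method": "servo_tool", "body": {"rows": [[[85,45,-7,0,0,0,-0.01],[85,100,-16,0,0,0,-0.02],[85,155,-25,0,0,0,-0.03],[85,210,-34,0,0,0,-0.04],[85,265,-43,0,0,0,-0.05],[85,320,-52,0,0,0,-0.06],[85,370,-60,0,0,0,-0.06],[85,397,-65,0,0,0,-0.06],[85,397,-65,0,0,0,-0.06],[85,397,-65,0,0,0,-0.06]]]}}

```text
clock: 21.82
position: [572.3, -282.0, 136.2]
ee_rot: [-0.698, 0.716, 0.0, -0.0]
contact_force: [-0.6, 0.4, 0.4]
gripper_width: 84.9
grasp_force: 0.0
```

Run:
```python
from h import *
import cv2
im=arm.get_image("wrist")
sc=arm.get_image("scene")
a=cv2.resize(sc[205:305,190:420],None,fx=2.6,fy=2.6,interpolation=cv2.INTER_CUBIC)
b=np.zeros((a.shape[0]+300,640,3),np.uint8);b[:a.shape[0],:a.shape[1]]=a[:,:640];b[a.shape[0]:]=im[:300]
cv2.imwrite("pics/w6.png",b[:,:,::-1])
go([572.5,-283,46.5],-.025)
```

```text
at [ 572.6 -281.4  136.5] shift [ 1.6  0.1 90. ] turn [0.    0.    0.001]
```

View pics/w6.png

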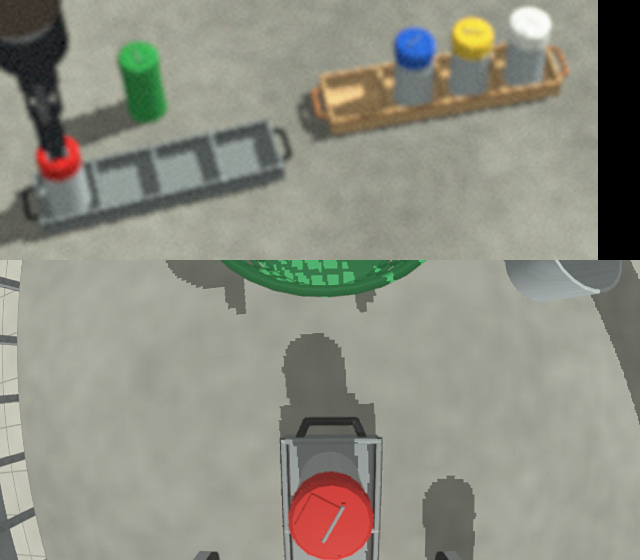

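Blue, yellow and white stand upright in the right order. Red's lid is at (331,256), in the usual place. Grasping red.

Call:
{"method": "servo_tool", "body": {"rows": [[[85,2,0,25,0,0,0],[85,2,0,50,0,0,0],[85,2,0,75,0,0,0],[85,2,0,89,0,0,0],[85,2,0,89,0,0,0],[40,2,0,89,0,0,0],[40,2,0,89,0,0,0],[40,2,0,89,0,0,0],[40,2,0,89,0,0,0],[40,2,0,89,0,0,0]]]}}

```text
clock: 23.18
position: [572.9, -284.7, 48.7]
ee_rot: [-0.698, 0.716, -0.001, 0.0]
contact_force: [-1.5, 0.8, 5.2]
gripper_width: 44.9
grasp_force: 60.2
```

Call:
{"method": "servo_tool", "body": {"rows": [[[40,0,0,-20,0,0,0],[40,0,0,-50,0,0,0],[40,0,0,-80,0,0,0],[40,-30,4,-80,0,0,0.01],[40,-80,11,-80,0,0,0.02],[40,-135,18,-80,0,0,0.03],[40,-190,25,-80,0,0,0.04],[40,-245,33,-80,0,0,0.05],[40,-295,40,-80,0,0,0.06],[40,-335,45,-80,0,0,0.06]]]}}

```text
clock: 24.42
position: [535.5, 53.5, 127.2]
ee_rot: [-0.677, 0.736, 0.0, 0.0]
contact_force: [0.2, 0.3, -0.7]
gripper_width: 45.4
grasp_force: 60.8
```

Call:
{"method": "servo_tool", "body": {"rows": [[[40,0,0,0,0,0,0],[40,0,0,0,0,0,0],[40,0,0,0,0,0,0],[40,0,0,0,0,0,0]]]}}

```text
clock: 24.92
position: [536.0, 50.6, 127.3]
ee_rot: [-0.676, 0.737, 0.0, -0.0]
contact_force: [0.3, -0.6, -0.6]
gripper_width: 44.6
grasp_force: 60.8
```

Run:
```python
from h import *
import cv2,pickle
im=arm.get_image("wrist")
cv2.imwrite("pics/w7.png",im[:,:,::-1])
go([536.2,51.6,48],-.085)
```

```text
at [536.1  50.7 127.4] shift [-0.9 -0.1 79.4] turn [ 0.     0.    -0.002]
```

View pics/w7.png

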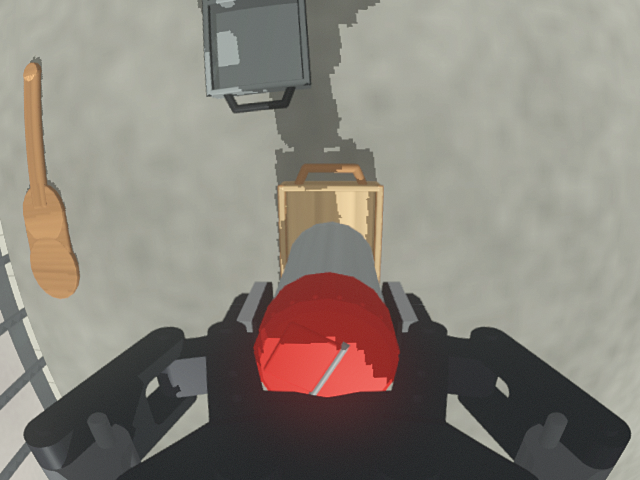

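Red is in the same position relative to its slot as the others were: end wall at row 187, foot edge at row 223. Lowering.

Call:
{"method": "servo_tool", "body": {"rows": [[[40,-1,0,25,0,0,0],[40,-1,0,50,0,0,0],[40,-1,0,65,0,0,0],[40,-1,0,72,0,0,0],[40,-1,0,76,0,0,0],[40,-1,0,78,0,0,0],[40,-1,0,79,0,0,0],[40,-1,0,80,0,0,0],[40,-1,0,80.5,0,0,0],[40,-1,0,80.5,0,0,0]]]}}

```text
clock: 26.22
position: [536.4, 52.7, 48.6]
ee_rot: [-0.677, 0.736, -0.0, 0.001]
contact_force: [-3.3, 0.8, 8.3]
gripper_width: 45.0
grasp_force: 61.3
```

Call:
{"method": "servo_tool", "body": {"rows": [[[85,0,0,0,0,0,0],[85,0,0,0,0,0,0],[85,0,0,0,0,0,0],[85,0,0,0,0,0,0],[85,0,0,-15,0,0,0],[85,0,0,-45,0,0,0],[85,0,0,-90,0,0,0],[85,0,0,-140,0,0,0],[85,0,0,-140,0,0,0],[85,0,0,-140,0,0,0]]]}}

```text
clock: 27.48
position: [535.7, 52.5, 187.5]
ee_rot: [-0.676, 0.737, 0.0, 0.0]
contact_force: [-0.4, 0.7, -0.4]
gripper_width: 84.8
grasp_force: 0.0
```

Call:
{"method": "servo_tool", "body": {"rows": [[[85,60,0,0,0,0,0],[85,120,0,0,0,0,0],[85,180,0,0,0,0,0],[85,180,0,0,0,0,0],[85,180,0,0,0,0,0]]]}}

```text
clock: 28.1
position: [520.2, -126.9, 185.9]
ee_rot: [-0.676, 0.737, 0.001, -0.001]
contact_force: [0.9, 0.5, -0.4]
gripper_width: 84.8
grasp_force: 0.0
```

Run:
```python
from h import *
import cv2
sc=arm.get_image("scene");sd=arm.get_image("side")
a=cv2.resize(sc[190:290,280:420],(504,360),interpolation=cv2.INTER_CUBIC)
b=cv2.resize(sd[220:325,240:350],(290,277),interpolation=cv2.INTER_CUBIC)
o=np.zeros((360,794,3),np.uint8);o[:,:504]=a;o[:277,504:]=b
cv2.imwrite("pics/end.png",o[:,:,::-1])
```

```text
(no output)
```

View pics/end.png

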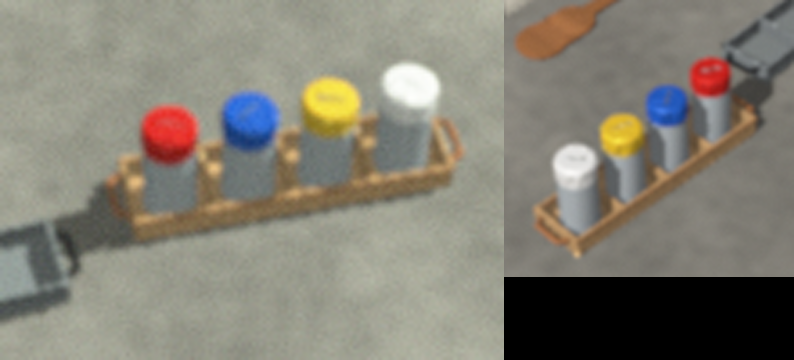

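All four stand upright in the wooden caddy in order, with scene lids at red (169,130), blue (250,117), yellow (330,101) and white (410,88). One numeric check against the slots before handing in.

Run:
```python
from h import *
y=-.086;c=np.array([544,150.5]);R=np.array([[np.cos(y),np.sin(y)],[-np.sin(y),np.cos(y)]])
for k,a,b in[("red",(169,128),(711,74)),("blue",(250,114),(667,101)),("yel",(330,99),(622,131)),("white",(410,85),(576,160))]:
    A=atz("scene",(a[0]/3.6+280-.36,a[1]/3.6+190-.36),100);B=atz("side",((b[0]-504)/2.636+240-.3,b[1]/2.636+220-.3),100)
    print(k,A.round(1),B.round(1),(R@((A+B)/2-c)).round(1))
```

```text
red [540.1  52.2] [531.7  59.7] [  0.  -94.9]
blue [545.7 117.5] [539.6 123.4] [  1.2 -30.1]
yel [550.1 183. ] [544.9 188.8] [ 0.4 35.6]
white [555.5 248.9] [551.8 251.4] [  1.1 100.1]
```

All four are within about 4 mm of their slot centres, against a tolerance of 12 mm.

```bash
python3 -c "
from bench import arm
print(arm.job_done())"
```

```text
the job is handed in; nothing more can be done
None
```

All four canisters now stand upright in the wooden caddy in their original order (white, yellow, blue, red from the robot's left), each within about 4 mm of its slot centre by camera; the job is handed in at about 28 s, and its verdict was not reported back.

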